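Pack the crate spacers and scan the tray

TASK

Take the bottle opener out of the shallow tray and put it in the grey basket, and pack all the loose spacer plates that are there into the tray, turned so that they lie flat on its floor in one layer, ribs up, none on top of another or on the rim. When everything is packed, book the tray in: squeeze the trigger of the scanner standing in its cradle fully home against its grip and let it spring back. Leave the bottles and the jar alone.

Things in the scene. Friction and masses are not known exactly. Their poses are not given: they have to be found in the camera images.
- tray: Shallow tray fixed to the board, white floor, aluminium rim. Inside 121 (x) by 201 (y): a grid of 3 by 5 squares of 40 mm. All five plates together fill it in one layer (they are cut 2 mm small all round, so 4 mm between neighbours). Floor 4 thick, rim 8 thick and 14 high over the board. Origin: centre of its underside; x across, y along, z up.
- corner_a: L-shaped orange plastic spacer plate, 10 thick, 70 g: three 40 mm squares of a 2 x 2 block, cut 2 mm small all round. Outline 76 x 76, arms 36 wide; the quadrant at +x, +y is missing. Origin: underside, centre of the outline (2 mm from the inner corner); z up. Black upright grip rib 28 (x) by 12 (y), from z = 10 to 40, centred at x = -10, y = -10. corner_a and corner_b are alike in shape.
- corner_b: L-shaped yellow plastic spacer plate, 10 thick, 70 g: three 40 mm squares of a 2 x 2 block, cut 2 mm small all round. Outline 76 x 76, arms 36 wide; the quadrant at +x, +y is missing. Origin: underside, centre of the outline (2 mm from the inner corner); z up. Black upright grip rib 28 (x) by 12 (y), from z = 10 to 40, centred at x = -10, y = -10. corner_a and corner_b are alike in shape.
- hook_plate: Blue plastic spacer plate, 10 thick, about 90 g, four 40 mm squares cut 2 mm small all round: a long arm 116 (x) by 36 (y), y from -38 to -2, and a 36 x 36 square on its +y side at its +x end (x 22 to 58, y -2 to 38). Outline 116 x 76; origin: underside, centre of that outline; z up (rib up). Black upright grip rib 28 (x) by 12 (y), from z = 10 to 40, centred at x = 12, y = -14.
- long_plate: Red straight plastic spacer plate, 116 (x) by 36 (y) by 10 thick (three squares in a row), 70 g. Origin: centre of the underside; z up. Black upright grip rib 28 (x) by 12 (y), from z = 10 to 40, centred at the origin.
- short_plate: Green straight plastic spacer plate, 76 (x) by 36 (y) by 10 thick (two squares), 50 g. Origin: centre of the underside; z up. Black upright grip rib 28 (x) by 12 (y), from z = 10 to 40, centred at the origin.
- opener: Bottle opener, 70 g, lying in the tray at the start. Dark wooden handle 80 long (x from -60 to 20), 18 wide (y), 22 tall (z from 0 to 22); steel blade 40 long, 20 wide, 6 thick from x = 20 to 60, half way up. Origin: underside, middle of its 120 length, z up. Balance point near x = -15.
- basket: Open grey plastic basket nested in a second one, fixed to the board. Inside 162 (x) by 122 (y); inner floor 24 above the board, rim 70 above the board. Origin: centre on the board under it; z up.
- scanner: Hand scanner fixed head down in its cradle, grip standing up. Cradle and head (130 x 90, centred at x = 10) reach 60 above the board; the black grip, 26 (x -13 to 13) by 28 (y), reaches 135, with a yellow cap. The red trigger stands along its +x side. Origin: on the board under the grip; z up. Only the trigger moves.
- trigger_pad (a point): Point on the outer (+x) face of the red trigger: released, 104 above the board and 33 to +x of the scanner's origin. The trigger is a bar 20 wide (y), 10 thick, 62 to 122 high, hinged at its lower end (62 high, 28 to +x of the scanner's origin); gap to the grip 10.
- trigger (a joint): Angle of the trigger (rad): 0 released, 0.2 squeezed home against the grip. A spring pushes it back; squeezing it home takes about 10 N at trigger_pad.
- bottle_a: Amber swing-top bottle, bystander, 66 diameter, 250 tall. Origin: centre of its foot.
- jar: Clear glass jar, bystander, 90 diameter, 130 tall. Origin: centre of its foot.
Not all that is in view belongs to the job. Of the things like the corner_a, leave any that is red or white; of the rest the larger one is meant.

How it is judged:
On the way, in this order (a step that is already met when the one before it is completed fails the run):
1. the opener lies in the basket and every plate present lies flat on the tray's floor (x of corner_a in the frame of tray between -0.046 and 0.046 m and y of corner_a in the frame of tray between -0.086 and 0.086 m and z of corner_a in the frame of tray between 0 and 0.008 m and angle between each of corner_a, corner_b, hook_plate, long_plate, short_plate's own z axis and vertical below 0.06 rad and linear speed of each of corner_a, corner_b, hook_plate, long_plate, short_plate, opener below 0.03 m/s and x of corner_b in the frame of tray between -0.046 and 0.046 m and y of corner_b in the frame of tray between -0.086 and 0.086 m and z of corner_b in the frame of tray between 0 and 0.008 m and x of hook_plate in the frame of tray between -0.046 and 0.046 m and y of hook_plate in the frame of tray between -0.086 and 0.086 m and z of hook_plate in the frame of tray between 0 and 0.008 m and x of long_plate in the frame of tray between -0.046 and 0.046 m and y of long_plate in the frame of tray between -0.086 and 0.086 m and z of long_plate in the frame of tray between 0 and 0.008 m and x of short_plate in the frame of tray between -0.046 and 0.046 m and y of short_plate in the frame of tray between -0.086 and 0.086 m and z of short_plate in the frame of tray between 0 and 0.008 m and x of opener in the frame of basket between -0.08 and 0.08 m and y of opener in the frame of basket between -0.06 and 0.06 m and z of opener in the frame of basket between 0.015 and 0.055 m), for 0.3 s.
2. the scanner's trigger is squeezed home (value of joint trigger above 0.16 rad), for 0.2 s.
3. the trigger has sprung back (value of joint trigger below 0.04 rad), for 0.2 s.
At the end, for the whole second after the job is handed in: Every plate present lies at rest, rib up, inside the tray's rim and flat on its floor (underside within 4 mm of the floor, tilt under 0.06 rad); the opener lies in the basket; the trigger is released (under 0.04 rad) after having been squeezed past 0.16 rad once all was packed (all of step 1 and value of joint trigger below 0.04 rad); the robot touches nothing.
It fails at once if bottle_a is knocked over or shoved more than 40 mm (distance of bottle_a from where it was at the start of the episode above 0.04 m or angle between bottle_a's own z axis and vertical above 0.4 rad).
It fails at once if jar is knocked over or shoved more than 40 mm (distance of jar from where it was at the start of the episode above 0.04 m or angle between jar's own z axis and vertical above 0.4 rad).
Of corner_a, corner_b, hook_plate, long_plate, short_plate only 3 to 5 are there at a start; the rules pass over those that are not, and their reading is None.
At some moment in a run one of corner_a, corner_b, hook_plate, long_plate, short_plate, opener may be knocked a few centimetres aside while the robot is not near it.
Once in a run the grip may slacken for a moment while it holds something.
It also fails if it takes over 210 s, if anything falls off the work surface, if the arm or the gripper's body presses on something with over 40 N, if the wrist force passes 120 N, or if a joint passes its speed limit or range.

ROBOT

A 7-joint arm with a two-finger parallel gripper is mounted at the origin on the work surface. World frame = base frame: x ahead of the robot, y to its left, z up, the work surface at z = 0. Lengths are in m, angles in rad, forces in N, time in s.
With the tool pointing down it reaches from about 0.4 to 0.875 m from the base axis. Payload 6.5 kg.
Tool frame: the origin (TCP) lies on the centre line of the jaws, within the pads' length; the fingertips stand 17 mm ahead of it and the grasp point (between the pads) lies 2 mm behind it (bot.nose_length is the distance from the TCP to the fingertips, in m); z points along the fingers, y is the line along which they close (so a half turn about z gives the same grasp; the last joint's range is limited). The gripper opens to 88 mm and grips with 3 to 60 N. Pads are 18 mm wide; open, the fingers measure 123 mm over their backs; the gripper's body (75 mm by 187 mm) begins 45 mm behind the grasp point.
Start: joints at [-1.387, 0.536, -0.004, 1.538, 0.003, 1.067, -0.071], TCP at [0.161, 0.63, 0.256] pointing down, gripper open.
Joint ranges: [-2.7, 2.7], [-0.37, 2.16], [-1.27, 1.26], [0.24, 2.4], [-1.31, 4.45], [0.19, 1.91], [-2.76, 2.76]. Speed limits (rad/s): [2.39, 2.39, 3.14, 3.14, 3.14, 3.14, 3.14].

INTERFACE

Orientations are given as a unit quaternion [x, y, z, w].
In Python, from workcell import bot gives the robot as it stands. Calls block until the motion is done:
- bot.move_pose(position, orientation): joint-space move of the TCP to a pose.
- bot.move_linear(position, orientation=None, vel=0.15, f_stop=None): straight line of the TCP; orientation=None keeps the orientation; vel is the mean speed in m/s. With f_stop (N) it stops when the force on the tool has changed by that much, and returns True; else False.
- bot.movej(angles): joint-space move.
- bot.move_gripper(opening, newtons=None): opening from 0.0 (shut) to 1.0 (fully open); newtons is the grip in N (None keeps the last); returns when the fingers have stopped.
- bot.pause(seconds).
- bot.solve_ik(position, orientation): joint angles nearest the present ones, or None.
- bot.read_camera(name): name is "scene" or "side" or "wrist"; returns a dict with "frame" (400x640x3 uint8, red, green, blue), "fx", "fy", "cx", "cy" (pixels), "k1" (the pictures are not rectified: a ray, as slopes to the right and down, at radius r is drawn at 1 + k1 r^2 times it, then the intrinsics apply), "camera_from_world" (4x4, takes a point from world to camera coordinates). Camera axes: x right, y up, looking along -z (the intrinsics and any distortion apply to the point x, -y, -z); pixel columns grow to the right and rows downward; lengths in m; the calibration is good to about 2 mm. A picture is of the moment at which its call begins. There is no depth.
A pose or a line that the arm cannot do raises bot.Unreachable and nothing moves.
- bot.close_job(): hands the job in; it is judged then, once.
Readings, each from a call of its own:
- bot.get_time(): time.
- bot.get_q(): joint angles.
- bot.get_qd(): joint speeds.
- bot.get_effort(): joint torques, N m.
- bot.get_tool_pos(): TCP position.
- bot.get_eef_rot(): TCP orientation.
- bot.get_contact_force(): force on the tool from outside, world axes, zero at the start.
- bot.get_ft_torque(): the same for the moment, N m.
- bot.get_width(): opening from 0.0 (shut) to 1.0 (fully open).
- bot.get_grasp_force(): force on a finger pad.
Only numpy, scipy, OpenCV 4.12 (cv2) and the standard library are available. Lean on these libraries where they do the work, as an engineer would, in place of code of your own. Each camera call takes 0.05 s, during which the arm holds its last target. There are 200 camera calls.

## Working session

There is one attempt and no reset: what is moved stays moved. The work goes in short steps, each a Python script; the robot and the scene stay as the last script left them, time stands still between calls to the robot, and variables do not carry over. Pictures are saved under pics/ and viewed, at most 14 in all, crops included, and the job is handed in when it is done.

```bash
ls; mkdir -p pics; python3 - <<'E'
from workcell import bot
import cv2,numpy as np
for n in("scene","side","wrist"):
    c=bot.read_camera(n); cv2.imwrite(f"pics/{n}0.png",c["frame"][:,:,::-1]); print(n,c["fx"],c["fy"],c["cx"],c["cy"],c["k1"],np.round(c["camera_from_world"],3).tolist())
print(bot.get_time(),bot.get_eef_rot(),bot.nose_length)
E
```

```text
pics
scene 506.57569701409824 506.57569701409824 323.4864350173572 197.02244304679422 0.048953225871833914 [[0.336, 0.941, -0.024, -0.175], [-0.54, 0.214, 0.814, 0.183], [0.772, -0.261, 0.58, -1.69], [0.0, 0.0, 0.0, 1.0]]
side 461.6127188142568 461.6127188142568 315.42974047255154 197.2835260159812 -0.08389660827990253 [[1.0, -0.01, -0.014, -0.468], [0.017, 0.628, 0.778, -0.057], [0.001, -0.778, 0.629, -1.228], [0.0, 0.0, 0.0, 1.0]]
wrist 282.9490170447939 282.9490170447939 321.3000762414817 198.44449560655968 -0.0449883088877349 [[0.248, 0.969, -0.0, -0.651], [-0.924, 0.236, -0.3, 0.042], [-0.291, 0.075, 0.954, -0.391], [0.0, 0.0, 0.0, 1.0]]
0.15 [ 1.24549395e-01  9.92213195e-01 -6.50822371e-04 -2.32106103e-05] 0.017
```

View pics/scene0.png

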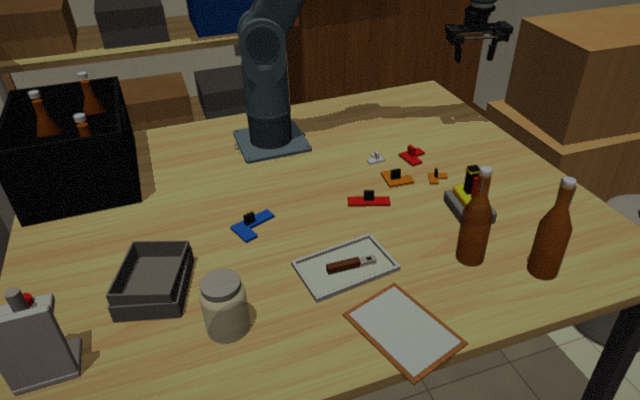

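View pics/side0.png

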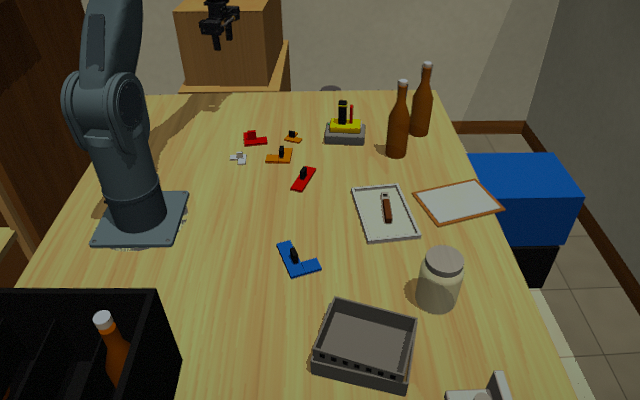

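The scene shows an orange L (scene 397,178), a small orange L (437,177), a red L (412,155) and a white L (376,158). Also in view are the red long plate (369,200), the blue hook (252,225), the opener in the tray (346,265), the basket (152,280), the scanner (470,195), the jar (225,305), and bottles at (475,225) and (548,235). No green or yellow plate is visible. Four things could be taken for corner_a: (397,178), (437,177), (412,155) and (376,158). By the rule I choose the larger non-red, non-white one at (397,178), and I'll check it in a crop.

```bash
python3 - <<'E'
import cv2,numpy as np
a=cv2.imread("pics/scene0.png");b=cv2.imread("pics/side0.png")
A=cv2.resize(a[135:225,345:505],None,fx=5,fy=5,interpolation=cv2.INTER_CUBIC)[:300]
B=cv2.resize(b[85:245,225:425],(400,300),interpolation=cv2.INTER_CUBIC)
B=cv2.resize(b[90:200,225:375],(400,300),interpolation=cv2.INTER_CUBIC)
C=cv2.resize(b[180:330,270:420+50],(400,300),interpolation=cv2.INTER_CUBIC)
cv2.imwrite("pics/crop1.png",np.vstack([A,np.hstack([B,C])]))
E
```

```text
(no output)
```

View pics/crop1.png

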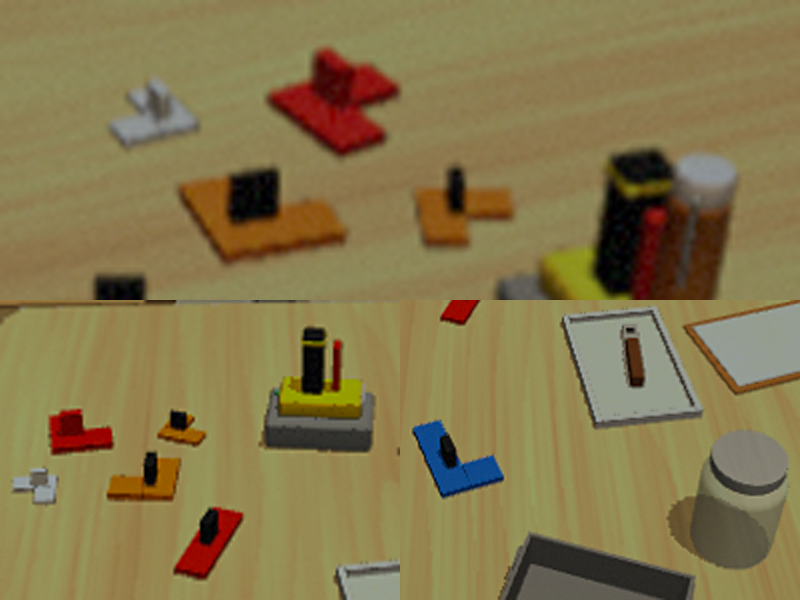

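The crop shows that the larger orange L (scene 397,178) has a black rib and is clearly bigger than the one at (437,177), so it is corner_a. The plates present are corner_a, long_plate and hook_plate. Next I fit their poses.

```bash
cat > h.py <<'E'
from workcell import bot
import cv2,numpy as np
from scipy.optimize import minimize
from scipy.spatial.transform import Rotation as R
RIB=lambda x,y:[(x-.014,x+.014,y-.006,y+.006,.01,.04)]
# name: coloured boxes, occluding boxes, hsv ranges
OBJ={
'corner_a':([(-.038,.038,-.038,-.002,0,.01),(-.038,-.002,-.038,.038,0,.01)],RIB(-.01,-.01),[((9,130,60),(19,255,255))]),
'hook_plate':([(-.058,.058,-.038,-.002,0,.01),(.022,.058,-.038,.038,0,.01)],RIB(.012,-.014),[((98,120,50),(118,255,255))]),
'long_plate':([(-.058,.058,-.018,.018,0,.01)],RIB(0,0),[((0,170,70),(6,255,255)),((174,170,70),(180,255,255))]),
'tray':([(-.0685,.0685,-.1085,.1085,0,.014)],[],[((0,0,115),(180,45,255))]),
'handle':([(-.06,.02,-.009,.009,0,.022)],[],[((0,70,20),(14,255,120)),((172,70,20),(180,255,120))]),
}
def proj(c,P):
    P=np.atleast_2d(P);M=c["camera_from_world"];q=P@M[:3,:3].T+M[:3,3]
    s=np.stack([q[:,0],-q[:,1]],1)/-q[:,2:];s=s*(1+c["k1"]*(s**2).sum(1,keepdims=True))
    return s*[c["fx"],c["fy"]]+[c["cx"],c["cy"]]
def ray(c,uv):
    d=(np.array(uv,float)-[c["cx"],c["cy"]])/[c["fx"],c["fy"]];s=d.copy()
    for _ in range(10): s=d/(1+c["k1"]*(s@s))
    M=c["camera_from_world"];o=-M[:3,:3].T@M[:3,3];return o,M[:3,:3].T@np.array([s[0],-s[1],-1])
def onplane(c,uv,z):
    o,d=ray(c,uv);return (o+d*(z-o[2])/d[2])[:2]
def tri(obs):
    A=np.zeros((3,3));b=np.zeros(3)
    for c,uv in obs:
        o,d=ray(c,uv);d/=np.linalg.norm(d);W=np.eye(3)-np.outer(d,d);A+=W;b+=W@o
    return np.linalg.solve(A,b)
def corners(b): return np.array([[x,y,z] for x in b[:2] for y in b[2:4] for z in b[4:]])
def mask(c,name,near=None,rad=30):
    hsv=cv2.cvtColor(c["frame"],cv2.COLOR_RGB2HSV);m=sum(cv2.inRange(hsv,np.array(l),np.array(h)) for l,h in OBJ[name][2]).clip(0,255).astype(np.uint8)
    if near is not None:
        z=np.zeros_like(m);cv2.circle(z,tuple(int(v) for v in near),int(rad),255,-1);m&=z
    n,lab,st,_=cv2.connectedComponentsWithStats(m)
    if n<2: return m*0
    keep=st[:,4]>=max(6,0.08*st[1:,4].max());keep[0]=False
    m=(keep[lab]*255).astype(np.uint8)
    if name=='tray':
        k=1+np.argmax(st[1:,4]);h=cv2.convexHull(np.argwhere(lab==k)[:,::-1].astype(np.int32));m[:]=0;cv2.fillConvexPoly(m,h,255)
    return m
S=4
def render(c,name,p,z0,win):
    x0,y0,x1,y1=win;im=np.zeros(((y1-y0)*S,(x1-x0)*S),np.uint8);Rz=R.from_euler('z',p[2]).as_matrix()
    for bs,v in((OBJ[name][0],255),(OBJ[name][1],0)):
        for b in bs:
            uv=proj(c,corners(b)@Rz.T+[p[0],p[1],z0]);uv=((uv+.5-[x0,y0])*S-.5)
            h=cv2.convexHull(uv.astype(np.float32))
            cv2.fillConvexPoly(im,np.round(h*16).astype(np.int32),v,shift=4)
    return cv2.resize(im,(x1-x0,y1-y0),interpolation=cv2.INTER_AREA)
def fit(name,views,x0,z0=0.,yaws=None):
    """views: list of (cam,mask)"""
    data=[]
    for c,m in views:
        ys,xs=np.nonzero(m);w=(max(xs.min()-15,0),max(ys.min()-15,0),min(xs.max()+16,640),min(ys.max()+16,400))
        data.append((c,cv2.GaussianBlur(m[w[1]:w[3],w[0]:w[2]].astype(np.float32)/255,(0,0),1.2),w,(m>0).sum()))
    def cost(p):
        return sum(((cv2.GaussianBlur(render(c,name,p,z0,w).astype(np.float32)/255,(0,0),1.2)-m)**2).sum()/a for c,m,w,a in data)
    best=None
    for y in (np.arange(8)*np.pi/4 if yaws is None else yaws):
        s=np.array([x0[0],x0[1],y]);r=minimize(cost,s,method='Nelder-Mead',options=dict(initial_simplex=s+np.array([[0,0,0],[.015,0,0],[0,.015,0],[0,0,.3]]),xatol=1e-4,fatol=1e-5,maxiter=250))
        if best is None or r.fun<best.fun: best=r
    return best.x,best.fun/len(data)
E
cat > a.py <<'E'
from h import *
import json
cs,cd=bot.read_camera("scene"),bot.read_camera("side")
est={}
for n,a,b,r,z in[('corner_a',(397,178),(280,156),24,0),('long_plate',(369,200),(304,179),27,0),('hook_plate',(252,225),(298,258),38,0),('tray',(346,266),(386,213),75,0),('handle',(346,265),(386,207),22,.004)]:
    ma=mask(cs,n,a,r);mb=mask(cd,n,b,r if n!='tray' else 50)
    x0=tri([(cs,a),(cd,b)])
    p,f=fit(n,[(cs,ma),(cd,mb)],x0[:2],z);est[n]=p.tolist()
    pa,fa=fit(n,[(cs,ma)],p[:2],z,[p[2]]);pb,fb=fit(n,[(cd,mb)],p[:2],z,[p[2]])
    print(n,(ma>0).sum(),(mb>0).sum(),np.round(p,4),round(f,3),np.round(pa-p,4),np.round(pb-p,4))
json.dump(est,open("est.json","w"))
for n,a,b in[('captop',(472,169),(343,101)),('trigtop',(476,179),(351,105)),('jar',(222,282),(444,258)),('bottletop',(485,172),(403,83))]: print(n,np.round(tri([(cs,a),(cd,b)]),3))
for uv in[(128,243),(190,241),(182,303),(114,302)]: print('bsk',np.round(onplane(cs,uv,.07),3))
for uv in[(337,299),(417,320),(408,375),(313,348)]: print('bsk side',np.round(onplane(cd,uv,.07),3))
E
python3 a.py
```

```text
corner_a 333 339 [0.3538 0.2884 1.5239] 0.087 [-0.0021  0.0019 -0.0439] [ 0.001  -0.0029 -0.0046]
long_plate 334 241 [0.432  0.1638 1.2409] 0.049 [-0.0025 -0.0003 -0.0467] [0. 0. 0.]
hook_plate 485 671 [ 0.4229 -0.1506 -1.2358] 0.065 [-0.0038  0.0001  0.0201] [ 0.0021 -0.0001 -0.0015]
tray 3893 2825 [0.6465 0.0115 0.132 ] 0.045 [-0.0063 -0.0018 -0.0052] [ 0.0038  0.0028 -0.0042]
handle 295 158 [ 0.6548 -0.0191  4.6546] 0.13 [-0.0013  0.0002  0.06  ] [ 0.0005  0.     -0.0072]
captop [0.561 0.387 0.134]
trigtop [0.586 0.385 0.121]
jar [ 0.727 -0.28   0.127]
bottletop [0.723 0.294 0.241]
bsk [ 0.46  -0.455]
bsk [ 0.506 -0.321]
bsk [ 0.694 -0.361]
bsk [ 0.641 -0.488]
bsk side [ 0.509 -0.335]
bsk side [ 0.66 -0.39]
bsk side [ 0.625 -0.505]
bsk side [ 0.46  -0.447]
```

```bash
cat >> h.py <<'E'
import json
def down(a): return (R.from_euler('z',a)*R.from_euler('x',np.pi)).as_quat()
def best_yaw(pos,a,pos2=None,da=0):
    """choose a or a+pi so that pick (and place turned by da) keep joint 7 mid-range"""
    best=None
    for k in(0,np.pi):
        qs=[bot.solve_ik(pos,down(a+k))]+([bot.solve_ik(pos2,down(a+k+da))] if pos2 is not None else [])
        if any(q is None for q in qs): continue
        s=max(abs(q[6]) for q in qs)
        if best is None or s<best[0]: best=(s,a+k)
    return best
def wfit(c,n,e,z0=0.,rad=None,yaws=None):
    ctr=proj(c,[e[0],e[1],z0+.005])[0];d=np.linalg.norm(np.array([e[0],e[1],z0])+c["camera_from_world"][:3,:3].T@c["camera_from_world"][:3,3])
    r={'tray':.17,'handle':.06}.get(n,.085)*c["fx"]/d if rad is None else rad
    m=mask(c,n,ctr,r);p,f=fit(n,[(c,m)],e[:2],z0,[e[2]] if yaws is None else yaws);return p,f,(m>0).sum()
E
python3 - <<'E'
from h import *
est=json.load(open("est.json"))
h=est.pop('handle') if 'handle' in est else None
th=h[2]-np.pi; cx=np.array(h[:2])-.02*np.array([np.cos(h[2]),np.sin(h[2])]); est['handle']=[*(cx+.02*np.array([np.cos(th),np.sin(th)])),th]
a0=min([2.89,2.89-np.pi,0],key=lambda a:0 if a==0 else 1)
for i,(x,y,a) in enumerate([(.52,.13,0),(.55,-.3,0)]):
    P=[x,y,.30];s=best_yaw(P,a);print(s)
    bot.move_pose(P,down(s[1]));bot.pause(.4);c=bot.read_camera("wrist")
    cv2.imwrite(f"pics/w{i}.png",c["frame"][:,:,::-1]);import pickle;pickle.dump(c,open(f"w{i}.pkl","wb"))
    for n in(['corner_a','long_plate','tray','handle'] if i==0 else ['hook_plate']):
        p,f,k=wfit(c,n,est[n],.004 if n=='handle' else 0);print(n,k,np.round(p,4),round(f,3),np.round(p-est[n],4));est[n]=p.tolist()
json.dump(est,open("est.json","w"));print(bot.get_time())
a,b=[cv2.imread(f"pics/w{i}.png") for i in(0,1)]
cv2.imwrite("pics/w01.png",cv2.resize(np.vstack([a,b]),(480,600),interpolation=cv2.INTER_AREA))
E
```

```text
(np.float64(1.3391088378524265), 3.141592653589793)
corner_a 4410 [0.3567 0.2836 1.5089] 0.429 [ 0.0029 -0.0048 -0.015 ]
long_plate 1752 [0.4347 0.1632 1.1989] 0.035 [ 0.0027 -0.0005 -0.042 ]
tray 9896 [0.6516 0.0079 0.1146] 0.041 [ 0.0051 -0.0036 -0.0175]
handle 22 [ 0.6704 -0.0458  2.3463] 0.249 [ 0.0133 -0.0667  0.8333]
(np.float64(0.6500663658165691), 0)
hook_plate 662 [ 0.4372 -0.1423 -1.4976] 0.629 [ 0.0143  0.0083 -0.2618]
5.0917
```

View pics/w0.png

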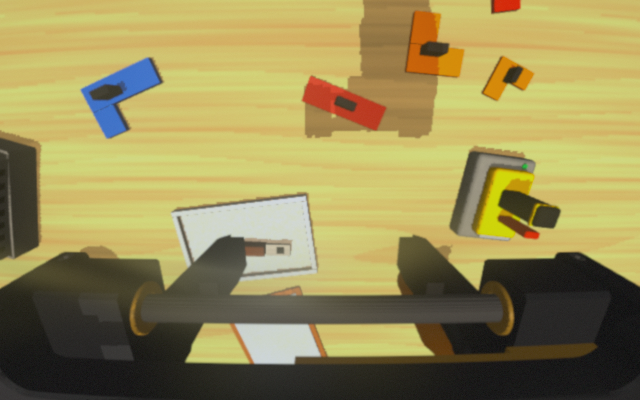

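View pics/w1.png

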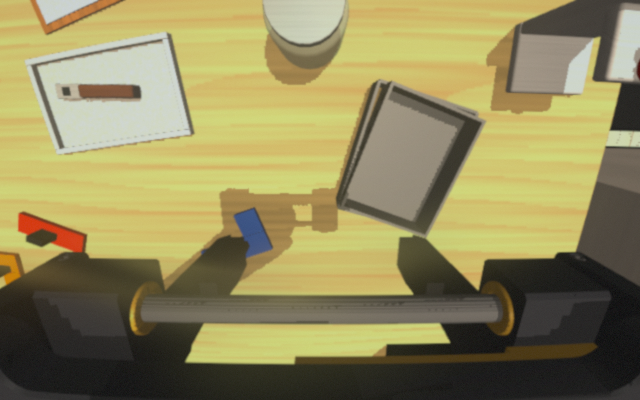

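w0 shows the blue hook (122,97), red long (344,103), orange corner (433,46), tray (245,235) and scanner grip (530,208), with the gripper covering the lower third. w1 shows the whole tray (108,92) with the opener's blade pointing left (+y), and the basket rim corners at about (388,82), (483,120), (420,236) and (340,205). I'll refit each object from the frame where it is clear.

```bash
python3 - <<'E'
from h import *
import pickle
w0,w1=[pickle.load(open(f"w{i}.pkl","rb")) for i in(0,1)]
h0,h1=[cv2.cvtColor(w["frame"],cv2.COLOR_RGB2HSV) for w in(w0,w1)]
for h,u,v in[(h0,420,40),(h0,450,62),(h0,465,90),(h0,400,100),(h0,110,80),(h1,110,92),(h1,90,92),(h1,70,92),(h1,60,130),(h1,55,100)]: print(u,v,h[v,u],end=' ')
print()
E
python3 - <<'E'
from h import *
import pickle
w0,w1=[pickle.load(open(f"w{i}.pkl","rb")) for i in(0,1)]
est=json.load(open("est.json"))
OBJ['corner_a']=OBJ['corner_a'][:2]+([((5,190,100),(18,255,255))],)
OBJ['handle']=OBJ['handle'][:2]+([((0,70,20),(14,255,170)),((172,70,20),(180,255,170))],)
for w,n,uv,r,z,e in[(w0,'corner_a',(433,46),45,0,[.354,.288,1.52]),(w0,'long_plate',(344,103),50,0,est['long_plate']),(w0,'hook_plate',(122,97),60,0,[.423,-.15,-1.236]),(w1,'tray',(108,92),105,0,est['tray']),(w1,'handle',(110,92),38,.004,[.657,.021,1.513])]:
    m=mask(w,n,uv,r);p,f=fit(n,[(w,m)],e[:2],z,[e[2]]);print(n,(m>0).sum(),np.round(p,4),round(f,3));est[n]=p.tolist()
json.dump(est,open("est.json","w"))
for uv in[(388,82),(483,120),(420,236),(340,205)]: print('rim',np.round(onplane(w1,uv,.07),3))
for uv in[(387,97),(454,122),(415,222),(349,198)]: print('floor',np.round(onplane(w1,uv,.024),3))
for uv in[(505,192),(558,210)]: print('grip',np.round(onplane(w0,uv,.135),3))
E
```

```text
420 40 [ 14 242 199] 450 62 [ 19 243 211] 465 90 [ 29 112 210] 400 100 [ 19 139 178] 110 80 [109 174 198] 110 92 [ 12 131 125] 90 92 [ 12 129 123] 70 92 [ 21  44 138] 60 130 [ 42  20 212] 55 100 [ 38  30 213] 
corner_a 1511 [0.3548 0.2901 1.5851] 0.26
long_plate 1752 [0.4346 0.1632 1.1982] 0.035
hook_plate 2226 [ 0.4254 -0.1513 -1.2289] 0.092
tray 14691 [0.6508 0.0117 0.1242] 0.004
handle 672 [0.6594 0.0262 1.5153] 0.171
rim [ 0.661 -0.378]
rim [ 0.618 -0.5  ]
rim [ 0.461 -0.437]
rim [ 0.506 -0.324]
floor [ 0.646 -0.388]
floor [ 0.614 -0.485]
floor [ 0.463 -0.444]
floor [ 0.502 -0.34 ]
grip [0.529 0.335]
grip [0.55  0.403]
```

```bash
cat >> h.py <<'E'
OBJ['corner_a']=OBJ['corner_a'][:2]+([((5,190,70),(21,255,255))],)
OBJ['handle']=OBJ['handle'][:2]+([((0,85,20),(18,255,170)),],)
BSK=np.array([.560,-.412]);BYAW=-.36
def rot(v,a): return R.from_euler('z',a).as_matrix()[:2,:2]@np.array(v)
def go(xy,z,a): bot.move_pose([xy[0],xy[1],z],down(a))
def lin(xy,z,a=None,vel=.12,f=None): return bot.move_linear([xy[0],xy[1],z],None if a is None else down(a),vel=vel,f_stop=f)
def closeview(n,e):
    e=np.array(e);r=np.linalg.norm(e[:2]);P=[*(e[:2]*(1+.12/r)),.22];s=np.arctan2(e[1],e[0])+np.pi
    q=best_yaw(P,s);q=s if abs(q[1]-s)<.1 else s
    if bot.solve_ik(P,down(q)) is None: q=s-2*np.pi
    bot.move_pose(P,down(q));bot.pause(.4);c=bot.read_camera("wrist");cv2.imwrite(f"pics/cv_{n}_{bot.get_time():.0f}.png",c["frame"][:,:,::-1])
    p,f,k=wfit(c,n,e);print(n,k,np.round(p,4),round(f,3),'d',np.round(p-e,4));return p,f,c
E
python3 - <<'E'
from h import *
import pickle
est=json.load(open("est.json"));w1=pickle.load(open("w1.pkl","rb"))
m=mask(w1,'handle',(110,92),38);p,f=fit('handle',[(w1,m)],[.6594,.0262],.004,[1.5153]);print((m>0).sum(),np.round(p,4),round(f,3))
g=p[:2]+rot((-.017,0),p[2])
tgt=2.78+0.0;dst=BSK+rot((-.017,0),tgt)
s=best_yaw([*g,.2],p[2],[*dst,.2],tgt-p[2]);print(s);a=s[1];b=a+tgt-p[2]
go(g,.2,a);bot.move_gripper(.55)
print('hit',lin(g,.0235,vel=.08,f=8),np.round(bot.get_tool_pos(),4))
bot.move_gripper(0,25);print('w',bot.get_width(),bot.get_grasp_force())
lin(g,.22);print('w',bot.get_width())
go(dst,.22,b);print('w',bot.get_width(),np.round(bot.get_contact_force(),2))
print('hit',lin(dst,.049,vel=.08,f=8),np.round(bot.get_tool_pos(),4))
bot.move_gripper(.5);lin(dst,.25)
c=bot.read_camera("side");cv2.imwrite("pics/s1.png",cv2.resize(c["frame"][150:400,230:480,::-1],(600,600)))
print(bot.get_time())
E
```

```text
659 [0.6596 0.0274 1.5123] 0.182
(np.float64(1.9232187962871867), np.float64(1.5123430957911972))
hit False [0.6588 0.0104 0.0238]
w 0.2017563061814143 25.0000472785905
w 0.2030022596088241
w 0.20672044132960216 [ 0.1   0.76 -0.5 ]
hit False [ 0.5761 -0.4182  0.0494]
18.15
```

View pics/s1.png

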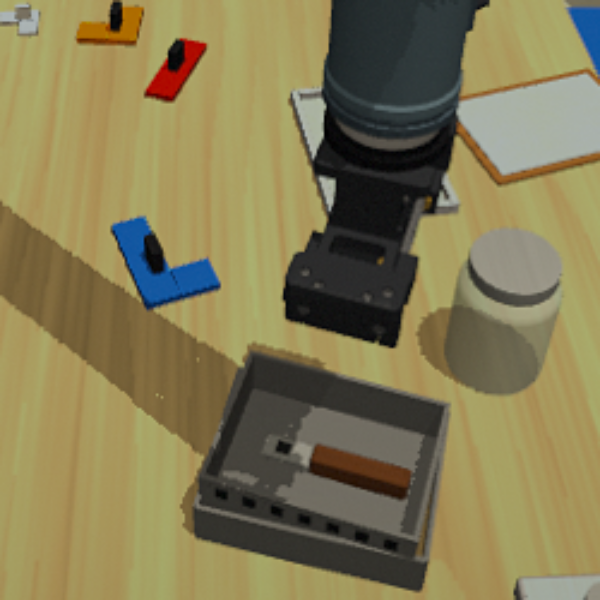

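The crop shows the opener lying flat in the basket (360,465). Now the plates, hook first.

```bash
cat >> h.py <<'E'
T=np.array([.6508,.0117,.1242])
RIBC={'corner_a':(-.01,-.01),'hook_plate':(.012,-.014),'long_plate':(0,0)}
GOAL={'hook_plate':(-.0185,-.0395,-np.pi/2),'corner_a':(-.0185,.0595,-np.pi/2),'long_plate':(.038,0,np.pi/2)}
def wrap(a): return (a+np.pi)%(2*np.pi)-np.pi
def goalw(n):
    g=GOAL[n];return np.array([*(T[:2]+rot(g[:2],T[2])),g[2]+T[2]])
def pickplace(n,p):
    G=goalw(n);pk=p[:2]+rot(RIBC[n],p[2]);pl=G[:2]+rot(RIBC[n],G[2]);da=wrap(G[2]-p[2])
    if n=='long_plate' and abs(da)>np.pi/2: da=wrap(da+np.pi)
    s=[best_yaw([*pk,.15],p[2],[*pl,.15],d) for d in(da,da-2*np.pi*np.sign(da))];
    s=[(v[0],v[1],d) for v,d in zip(s,(da,da-2*np.pi*np.sign(da))) if v];_,a,da=min(s);b=a+da;print('a',round(a,2),'da',round(da,2))
    go(pk,.15,a);bot.move_gripper(.45)
    if lin(pk,.031,vel=.08,f=8): print('HIT at',bot.get_tool_pos())
    bot.move_gripper(0,35);print('w',bot.get_width())
    lin(pk,.13);print('w up',bot.get_width())
    go(pl,.13,b);print('w over',bot.get_width(),np.round(bot.get_contact_force(),2))
    lin(pl,.06,vel=.1)
    hit=lin(pl,.0345,vel=.03,f=4);print('place hit',hit,np.round(bot.get_tool_pos(),4),bot.get_width())
    return pl,b
def release(pl):
    z=bot.get_tool_pos();bot.move_gripper(.35);lin(z[:2],.15);print('t',bot.get_time())
E
python3 - <<'E'
from h import *
est=json.load(open("est.json"))
p,f,c=closeview('hook_plate',est['hook_plate'])
if f<.15:
    pl,b=pickplace('hook_plate',p)
    if bot.get_tool_pos()[2]<.0385: release(pl)
E
```

```text
hook_plate 4146 [ 0.4251 -0.1497 -1.2275] 0.032 d [-0.0003  0.0016  0.0014]
a 1.91 da -0.22
w 0.13559076524558986
w up 0.13373448358207884
w over 0.1315616985245713 [-0.39 -0.23 -1.6 ]
place hit True [ 0.6245 -0.0434  0.0351] 0.13298311087681755
t 27.85
```

```bash
python3 - <<'E'
from h import *
est=json.load(open("est.json"))
p,f,c=closeview('corner_a',est['corner_a'])
if f<.15:
    pl,b=pickplace('corner_a',p)
    if bot.get_tool_pos()[2]<.0385: release(pl)
E
```

```text
corner_a 963 [0.4498 0.3451 1.0851] 0.605 d [ 0.095  0.055 -0.5  ]
```

```bash
ls pics; cp pics/cv_corner_a_*.png pics/cc.png
```

```text
crop1.png
cv_corner_a_30.png
cv_hook_plate_20.png
s1.png
scene0.png
side0.png
w0.png
w01.png
w1.png
wrist0.png
```

View pics/cc.png

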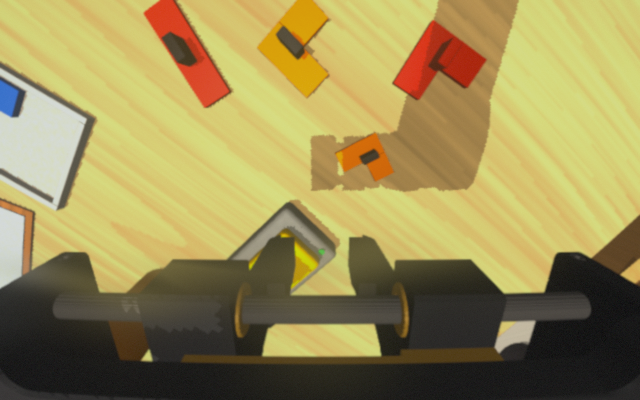

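The close view shows the large L (295,45) lit more yellow than before, the small orange decoy at (365,157) and the red decoy at (438,60). The mask missed the large L, so I refit it with a wider hue.

```bash
sed -i "s/OBJ\['corner_a'\]\[:2\]+(\[((5,190,70),(21,255,255))\],)/OBJ['corner_a'][:2]+([((7,185,60),(27,255,255))],)/" h.py; python3 - <<'E'
from h import *
est=json.load(open("est.json"));c=bot.read_camera("wrist");e=est['corner_a'];print(e,proj(c,[*e[:2],.005]),bot.get_tool_pos(),cv2.cvtColor(c["frame"],cv2.COLOR_RGB2HSV)[60,310])
x=onplane(c,(295,47),.01);print(x)
m=mask(c,'corner_a',(295,47),60);p,f=fit('corner_a',[(c,m)],x,0);print((m>0).sum(),p,f)
cs,cd=bot.read_camera("scene"),bot.read_camera("side")
for k in(cs,cd):
    uv=proj(k,[*p[:2],.005])[0];m=mask(k,'corner_a',uv,26);print(uv,fit('corner_a',[(k,m)],p[:2],0,[p[2]]))
E
```

```text
[0.35479954706236805, 0.2900627421328883, 1.5850788534865812] [[321.07504358  69.68109723]] [0.44776031 0.36595983 0.21998526] [ 22 243 216]
[0.35528614 0.25374322]
3286 [0.34750275 0.26149211 1.48455519] 0.010127001975414163
[387.4808746  178.15761821] (array([0.34260257, 0.26414495, 1.40804748]), np.float64(0.0404296227221219))
[275.78114475 159.47088411] (array([0.34646673, 0.26042919, 1.4761525 ]), np.float64(0.07738779736803723))
```

The orange plate has been knocked about 3 cm, and all three cameras agree on its new pose. I'll pick it there.

```bash
python3 - <<'E'
from h import *
p=np.array([0.3475,0.2615,1.4846])
pl,b=pickplace('corner_a',p)
if bot.get_tool_pos()[2]<.0385 and bot.get_width()>.1: release(pl)
E
```

```text
a 4.63 da -2.93
w 0.13484939874884158
w up 0.13661960270106746
w over 0.13220591705021825 [-0.55 -1.25 -0.53]
place hit True [0.614  0.0769 0.0444] 0.13541716948532892
```

```bash
python3 - <<'E'
from h import *
z=bot.get_tool_pos();lin(z[:2],.06)
cs,cd=bot.read_camera("scene"),bot.read_camera("side")
A=cv2.resize(cs["frame"][215:315,275:415,::-1],(560,400),interpolation=cv2.INTER_CUBIC)[:, :400]
A=cv2.resize(cs["frame"][215:315,275:415,::-1],(400,286),interpolation=cv2.INTER_CUBIC);B=cv2.resize(cd["frame"][160:260,325:465,::-1],(400,286),interpolation=cv2.INTER_CUBIC)
cv2.imwrite("pics/d1.png",np.hstack([A,B]));print(bot.get_width())
E
```

```text
0.13542196400884518
```

View pics/d1.png

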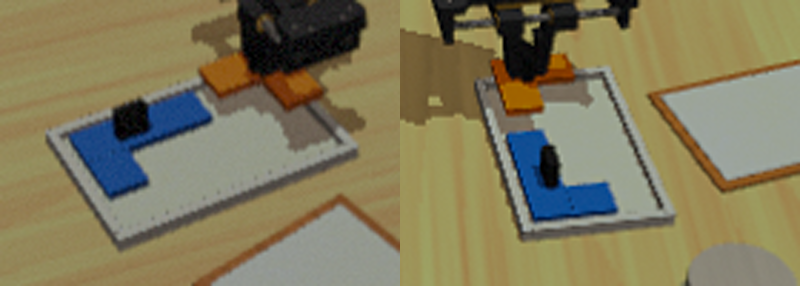

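The hook lies flat at the lower-left end of the tray. The held L is turned correctly but looks slightly towards the rim. I'll measure both against the tray.

```bash
python3 - <<'E'
from h import *
def loc(p): return np.round([*rot(p[:2]-T[:2],-T[2]),wrap(p[2]-T[2])],4)
cs,cd=bot.read_camera("scene"),bot.read_camera("side")
for n,z in(('hook_plate',.004),('corner_a',.029)):
    g=goalw(n);V=[]
    print(n,'goal',GOAL[n])
    for k,w in(('scene',cs),('side',cd)):
        m=mask(w,n,proj(w,[*g[:2],z])[0],40);V.append((w,m));p,f=fit(n,[(w,m)],g[:2],z,[g[2]]);print(k,(m>0).sum(),loc(p),round(f,3))
    p,f=fit(n,V,g[:2],z,[g[2]]);print('both',loc(p),round(f,3))
tr=[(cs,mask(cs,'tray',(346,266),75)),(cd,mask(cd,'tray',(386,213),50))]
for w in tr: print('tray',fit('tray',[w],T[:2],0,[T[2]]))
E
```

```text
hook_plate goal (-0.0185, -0.0395, -1.5707963267948966)
scene 684 [-0.0232 -0.0385 -1.5708] 0.031
side 536 [-0.0186 -0.0389 -1.5863] 0.037
both [-0.0206 -0.0391 -1.5715] 0.052
corner_a goal (-0.0185, 0.0595, -1.5707963267948966)
scene 375 [-0.0199  0.0634 -1.5883] 0.111
side 289 [-0.0194  0.0594 -1.5549] 0.133
both [-0.0194  0.062  -1.5485] 0.13
tray (array([0.64268546, 0.00683795, 0.11439459]), np.float64(0.22513401963554602))
tray (array([0.65139955, 0.01273676, 0.10798682]), np.float64(0.09096488168197829))
```

```bash
python3 - <<'E'
from h import *
a0=R.from_quat(bot.get_eef_rot());x=a0.apply([1,0,0]);b=np.arctan2(x[1],x[0])
G=goalw('corner_a');pl=G[:2]+rot(RIBC['corner_a'],G[2])
for dx,dy,da in[(.001,-.0025,0),(.002,-.0015,-.01),(.002,-.0035,-.015),(.003,.001,0),(.002,.002,0)]:
    q=pl+rot((dx,dy),T[2]);lin(q,.052,b+da,vel=.08);bot.pause(.2);h=lin(q,.0345,vel=.03,f=4);z=bot.get_tool_pos();t=bot.get_ft_torque();print(dx,dy,h,np.round(z,4),np.round(t,3),np.round(bot.get_contact_force(),1))
    if z[2]<.038: release(q);break
E
```

```text
0.001 -0.0025 True [0.6156 0.0746 0.0436] [-0.088 -0.011 -0.056] [ 0.7 -0.2  1.5]
0.002 -0.0015 True [0.6163 0.0756 0.0429] [-0.076 -0.045 -0.053] [ 1.1 -0.7  1.3]
0.002 -0.0035 True [0.6166 0.0736 0.0419] [0.012 0.024 0.09 ] [ 0.2 -0.3  3.6]
0.003 0.001 True [0.6169 0.0783 0.0419] [-0.039 -0.094 -0.041] [0.9 0.5 1.1]
0.002 0.002 True [0.6158 0.0791 0.0414] [-0.031 -0.012  0.036] [-0.3  0.2  2.3]
```

```bash
python3 - <<'E'
from h import *
print(bot.get_width(),bot.get_grasp_force(),bot.get_time())
cs,cd=bot.read_camera("scene"),bot.read_camera("side")
A=cv2.resize(cs["frame"][215:285,315:415,::-1],(400,280),interpolation=cv2.INTER_CUBIC);B=cv2.resize(cd["frame"][155:225,330:430,::-1],(400,280),interpolation=cv2.INTER_CUBIC)
w=bot.read_camera("wrist");W=cv2.resize(w["frame"][:,:,::-1],(480,300))
cv2.imwrite("pics/d2.png",np.vstack([np.hstack([A,B]),np.pad(W,((0,0),(0,320),(0,0)))]))
E
```

```text
0.13345494870542282 35.00029223039746 42.25
```

View pics/d2.png

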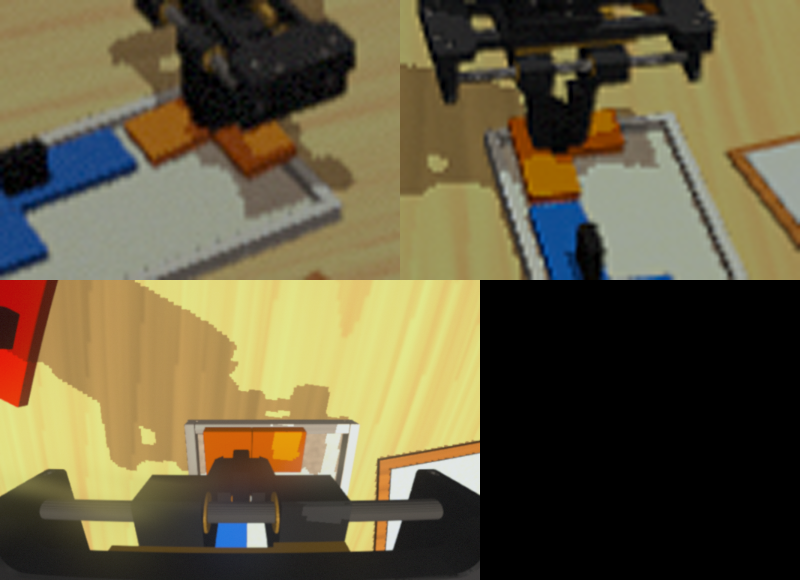

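```bash
python3 - <<'E'
from h import *
w=bot.read_camera("wrist")
def loc(u,z): return np.round(rot(onplane(w,u,z)-T[:2],-T[2]),4)
for z in(.014,.021): print(z,loc((271,199),z),loc((408,200),z))
print('rim outer top',loc((249,187),.014),loc((476,188),.014))
cv2.imwrite("pics/d3.png",cv2.resize(w["frame"][170:270,230:490,::-1],(780,300),interpolation=cv2.INTER_CUBIC))
E
```

```text
0.014 [-0.055  0.1  ] [0.0253 0.0993]
0.021 [-0.0537  0.1022] [0.023  0.1016]
rim outer top [-0.0674  0.1073] [0.065  0.1067]
```

View pics/d3.png

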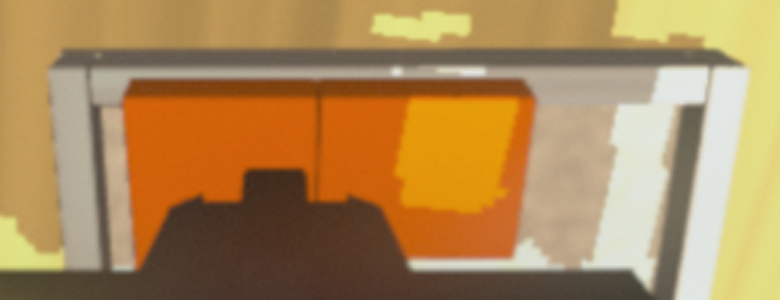

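The wrist crop shows the L's +y edge (crop row 80) lying over the rim's inner edge, so it sits about 2 mm too far in +y and has probably been levered to a tilt. I'll set it flat on the open board in nearly the goal orientation, measure again and re-grasp, so that the turn between pick and place is about zero.

```bash
python3 - <<'E'
from h import *
x=R.from_quat(bot.get_eef_rot()).apply([1,0,0]);b=np.arctan2(x[1],x[0])
z=bot.get_tool_pos();lin(z[:2],.13)
xy=np.array([.45,-.10]);print('w',bot.get_width());go(xy,.12,b);lin(xy,.05)
print(lin(xy,.0305,vel=.03,f=12),bot.get_tool_pos());bot.move_gripper(.4);lin(xy,.15)
G=goalw('corner_a');c0=xy-rot(RIBC['corner_a'],G[2])
p,f,c=closeview('corner_a',[*c0,G[2]])
if f<.1:
    est=json.load(open("est.json"));est['corner_a']=p.tolist();json.dump(est,open("est.json","w"))
for k in('scene','side'):
    w=bot.read_camera(k);m=mask(w,'corner_a',proj(w,[*p[:2],.005])[0],26);print(k,fit('corner_a',[(w,m)],p[:2],0,[p[2]]))
print(bot.get_time())
E
```

```text
w 0.13379666356607386
False [ 0.45032641 -0.09921742  0.03041961]
corner_a 3226 [ 0.462  -0.1054 -1.4484] 0.011 d [ 0.0009  0.0033 -0.0018]
scene (array([ 0.45667958, -0.1053995 , -1.44295836]), np.float64(0.03219563805538675))
side (array([ 0.46121964, -0.10704353, -1.4635454 ]), np.float64(0.007371336580759071))
48.9833
```

```bash
python3 - <<'E'
from h import *
est=json.load(open("est.json"))
pl,b=pickplace('corner_a',np.array(est['corner_a']))
if bot.get_tool_pos()[2]<.0385 and bot.get_width()>.1: release(pl)
E
```

```text
a 1.69 da -6.28
w 0.13229042729266166
w up 0.13542799896258226
w over 0.1372610956837753 [-0.41 -1.26 -0.83]
place hit True [0.614  0.0769 0.0444] 0.13513500371175496
```

```bash
python3 - <<'E'
from h import *
print(np.round(bot.get_contact_force(),2),np.round(bot.get_ft_torque(),3))
z=bot.get_tool_pos();lin(z[:2],.0455,vel=.03)
w=bot.read_camera("wrist");cd=bot.read_camera("side");cs=bot.read_camera("scene")
W=cv2.resize(w["frame"][170:270,230:490,::-1],(780,300),interpolation=cv2.INTER_CUBIC)
B=[cv2.resize(i,(390,300),interpolation=cv2.INTER_CUBIC) for i in(cs["frame"][225:275,310:375,::-1],cd["frame"][170:220,340:405,::-1])]
cv2.imwrite("pics/d4.png",np.vstack([W,np.hstack(B)]))
E
```

```text
[ 0.47 -1.24  2.36] [-0.083 -0.027  0.036]
```

View pics/d4.png

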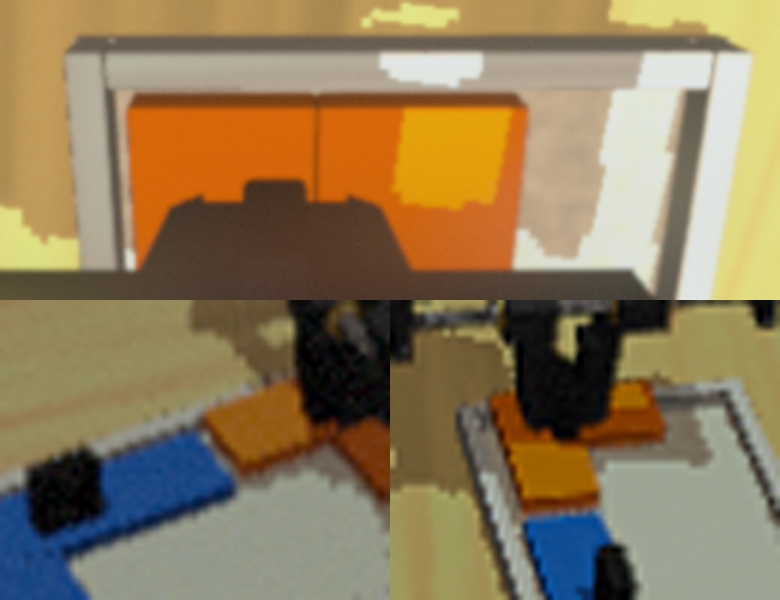

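Here the L clears the +y rim (row 94 against the rim's inner edge at 88), and the torque shows it touching the hook's end, so the hook sits 1–2 mm too far in +y. I'll park the L, slide the hook against the -y wall, then place the L with gaps of about 4.5 mm.

```bash
python3 - <<'E'
from h import *
est=json.load(open("est.json"));p=np.array(est['corner_a'])
x=R.from_quat(bot.get_eef_rot()).apply([1,0,0]);b=np.arctan2(x[1],x[0])
z=bot.get_tool_pos();lin(z[:2],.13)
xy=p[:2]+rot(RIBC['corner_a'],p[2]);print('w',bot.get_width());go(xy,.12,b);lin(xy,.05)
print(lin(xy,.0305,vel=.03,f=12),bot.get_tool_pos());bot.move_gripper(.4);lin(xy,.13)
h=goalw('hook_plate');hp=h[:2]+rot(RIBC['hook_plate'],h[2])
go(hp,.13,b);print('hit',lin(hp,.036,vel=.08,f=8));bot.move_gripper(0,20);print('w',bot.get_width());bot.pause(.2)
t0=bot.get_tool_pos();s=lin(hp+rot((0,-.007),T[2]),.036,vel=.015,f=7);t1=bot.get_tool_pos();print('slide',s,np.round(rot((t1-t0)[:2],-T[2]),4))
bot.move_gripper(.35);lin(t1[:2],.15)
q,f,c=closeview('corner_a',p);est['corner_a']=q.tolist();json.dump(est,open("est.json","w"));print(bot.get_time())
E
```

```text
w 0.13474635800762824
True [ 0.45071448 -0.09631646  0.03087424]
hit False
w 0.13450932088578518
slide False [ 0.0003 -0.0069]
corner_a 3219 [ 0.4626 -0.1052 -1.4495] 0.011 d [ 0.0006  0.0001 -0.0011]
67.2417
```

```bash
cat >> h.py <<'E'
def trayview(names):
    s=np.arctan2(T[1],T[0])+np.pi;P=[*(T[:2]*(1+.15/np.linalg.norm(T[:2]))),.26]
    bot.move_pose(P,down(s));bot.pause(.4);c=bot.read_camera("wrist");cv2.imwrite(f"pics/tv_{bot.get_time():.0f}.png",c["frame"][:,:,::-1])
    out={}
    hsv=cv2.cvtColor(c["frame"],cv2.COLOR_RGB2HSV)
    t,f,k=wfit(c,'tray',T);print('tray',k,np.round(t,4),round(f,4))
    for n in names:
        g=goalw(n);p,f,k=wfit(c,n,g,.004);out[n]=p;print(n,k,'tray-frame',np.round([*rot(p[:2]-t[:2],-t[2]),wrap(p[2]-t[2])],4),round(f,4),np.round(p,4))
    return t,out,c
E
python3 - <<'E'
from h import *
trayview(['hook_plate'])
E
```

```text
tray 19120 [0.6504 0.0077 0.1275] 0.0003
hook_plate 3679 tray-frame [-0.0176 -0.0422 -1.5506] 0.0339 [ 0.6383 -0.0364 -1.4231]
```

The two tray fits differ by 4 mm because the hand camera's calibration offset turns with the view. The new fit, taken in the same view direction as the plates, agrees with the hook lying against the wall. I'll use it from here.

```bash
cat >> h.py <<'E'
T=np.array([.6504,.0077,.1275])
GOAL={'hook_plate':(-.0176,-.0422,-np.pi/2),'corner_a':(-.0185,.0585,-np.pi/2),'long_plate':(.039,-.002,np.pi/2)}
E
python3 - <<'E'
from h import *
est=json.load(open("est.json"))
pl,b=pickplace('corner_a',np.array(est['corner_a']))
if bot.get_tool_pos()[2]<.0385 and bot.get_width()>.1:
    release(pl)
    p,f,c=closeview('long_plate',est['long_plate'])
    if f<.1: est['long_plate']=p.tolist();json.dump(est,open("est.json","w"))
E
```

```text
a 1.69 da -6.28
w 0.13415479703399394
w up 0.1331477282007865
w over 0.1357344986483172 [ 0.02  0.23 -0.8 ]
place hit True [0.613  0.072  0.0351] 0.13409070649213264
t 77.7833
long_plate 2905 [0.4347 0.1633 1.1986] 0.036 d [0.     0.     0.0003]
```

```bash
python3 - <<'E'
from h import *
est=json.load(open("est.json"))
pl,b=pickplace('long_plate',np.array(est['long_plate']))
if bot.get_tool_pos()[2]<.0385 and bot.get_width()>.1:
    release(pl)
    trayview(['hook_plate','corner_a','long_plate'])
E
ls -t pics|head -1
```

```text
a 1.2 da -5.78
w 0.13130666318993345
w up 0.13167371248820703
w over 0.13445324460480648 [ 0.6   1.   -0.83]
place hit True [0.6889 0.0107 0.0352] 0.13573978906308604
t 88.925
tray 19194 [0.6504 0.0078 0.127 ] 0.0003
hook_plate 3706 tray-frame [-0.0175 -0.0424 -1.5558] 0.0303 [ 0.6384 -0.0364 -1.4288]
corner_a 2025 tray-frame [-0.0201  0.059  -1.5868] 0.0309 [ 0.623   0.0638 -1.4598]
long_plate 2243 tray-frame [ 0.0396 -0.0024  1.5702] 0.0495 [0.69   0.0104 1.6972]
tv_90.png
```

```bash
python3 - <<'E'
from h import *
import pickle
tv=cv2.imread("pics/tv_90.png")
cs,cd=bot.read_camera("scene"),bot.read_camera("side")
print('bottle2 top',tri([(cs,(569,183)),(cd,(427,66))]))
S0=np.array([.555,.39]);r=np.linalg.norm(S0);s=np.arctan2(S0[1],S0[0])+np.pi;P=[*(S0*(1+.09/r)),.32]
for q in(s,s-2*np.pi):
    try: bot.move_pose(P,down(q));break
    except bot.Unreachable: print('unr')
bot.pause(.4);c=bot.read_camera("wrist");pickle.dump(c,open("ws.pkl","wb"))
uv=proj(c,[*S0,.1])[0];print(uv)
u,v=[int(k) for k in uv];v0=max(0,v-75);u0=max(0,u-100)
print(u0,v0)
A=cv2.resize(c["frame"][v0:v0+150,u0:u0+200,::-1],(400,300),interpolation=cv2.INTER_CUBIC)
B=cv2.resize(cd["frame"][90:150,305:385,::-1],(400,300),interpolation=cv2.INTER_CUBIC)
tc=cv2.resize(tv[60:260,170:480],(465,300))
C=cv2.resize(cs["frame"][155:230,435:510,::-1],(300,300),interpolation=cv2.INTER_CUBIC)
cv2.imwrite("pics/sc.png",np.vstack([np.hstack([A,B]),np.pad(np.hstack([tc,C]),((0,0),(0,35),(0,0)))]))
E
```

```text
bottle2 top [0.81861165 0.42342147 0.23795054]
[321.12022654  97.73153398]
221 22
```

View pics/sc.png

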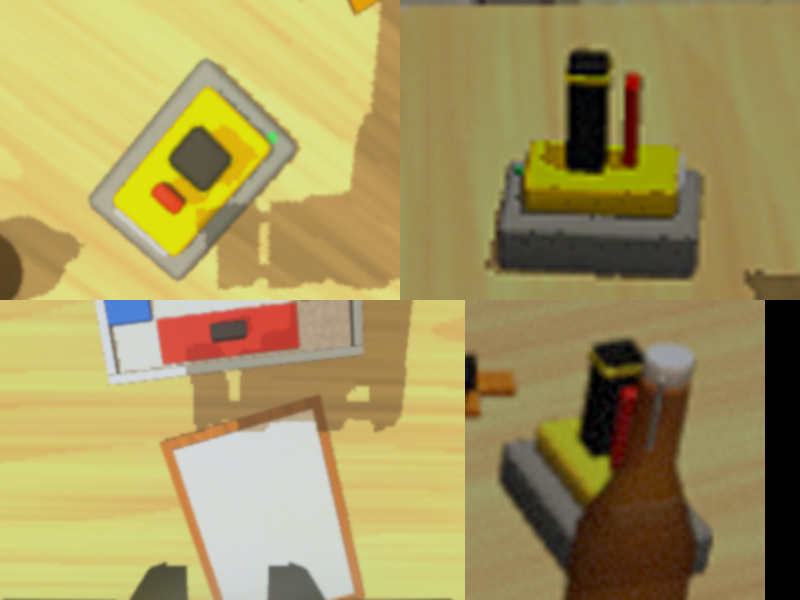

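The top view shows the scanner's grip top at crop (200,158), with the red trigger at (168,197) on its +x side. The red plate lies in the tray.

```bash
cat >> h.py <<'E'
OBJ['trigger']=([(.023,.033,-.01,.01,.062,.122)],[],OBJ['long_plate'][2])
E
python3 - <<'E'
from h import *
import pickle
c=pickle.load(open("ws.pkl","rb"));o=np.array([221,22])
f=lambda u,z:onplane(c,np.array(u)/2+o-.25,z)
g=f((200.5,157.75),.135);t=f((168,197),.122);d=t-g;print('grip',g,'trig',t,np.hypot(*d),np.arctan2(d[1],d[0]))
k=[f(u,.135) for u in((200,125),(231,157),(202,191),(169,158))]
for i in range(4): e=k[(i+1)%4]-k[i];print(np.round(np.hypot(*e),4),round(np.arctan2(e[1],e[0]),3))
y=np.arctan2(d[1],d[0])
m=mask(c,'trigger',proj(c,[*t,.12])[0],18);p,fu=fit('trigger',[(c,m)],g,0,[y]);print('trigfit',(m>0).sum(),p,fu)
cd=bot.read_camera("side");m=mask(cd,'trigger',proj(cd,[*t,.1])[0],14);uv=np.argwhere(m)[:,::-1];print('side trig',uv.mean(0),proj(cd,[*t,.092]))
h=proj(cd,[*g,.135]);print('side grip top pred',h)
E
```

```text
grip [0.55855527 0.39234817] trig [0.58592563 0.38924127] 0.027546139234647812 -0.11302971784203938
0.0229 1.411
0.0232 -0.11
0.0243 -1.729
0.0232 2.968
trigfit 83 [ 0.55915889  0.39120403 -0.08979771] 0.7902579250105892
side trig [350.64864865 113.24324324] [[350.78096521 113.19402487]]
side grip top pred [[342.46834969 100.73325929]]
```

```bash
python3 - <<'E'
from h import *
O=np.array([.5586,.392]);y=-.113;q=O+rot((.005,0),y)
s=best_yaw([*q,.2],y+np.pi/2);a=s[1];print(s)
go(q,.28,a);bot.move_gripper(1.0)
print('hit',lin(q,.104,vel=.08,f=6),bot.get_tool_pos())
if abs(bot.get_tool_pos()[2]-.104)<.003:
    bot.move_gripper(0,24);bot.pause(.8);print('w',bot.get_width()*88,bot.get_grasp_force(),np.round(bot.get_contact_force(),1))
    bot.move_gripper(1.0);bot.pause(.5);print('w',bot.get_width())
    lin(q,.28)
trayview(['hook_plate','corner_a','long_plate']);print(bot.get_time())
cd=bot.read_camera("side");tv=cd["frame"][90:390,260:480,::-1]
cv2.imwrite("pics/fin.png",cv2.resize(tv,(440,600)))
E
```

```text
(np.float64(0.5015548392187275), 1.4577963267948966)
hit False [0.56375404 0.39157024 0.10434776]
w 40.03087078314132 23.887557156479247 [ 6.2  0.9 -2.1]
w 1.0007306188341365
tray 19162 [0.6504 0.0078 0.1276] 0.0003
hook_plate 3704 tray-frame [-0.0174 -0.0423 -1.557 ] 0.0297 [ 0.6385 -0.0364 -1.4295]
corner_a 2016 tray-frame [-0.0198  0.059  -1.5894] 0.0302 [ 0.6232  0.0637 -1.4619]
long_plate 2238 tray-frame [ 0.0394 -0.0023  1.5732] 0.0503 [0.6898 0.0105 1.7008]
104.75
```

View pics/fin.png

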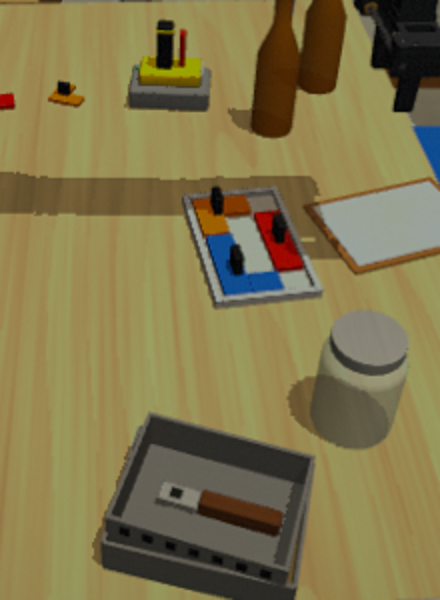

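All three plates lie flat in the tray, the opener is in the basket and the trigger is back. The squeeze read 40 mm because the pad tips bear low on the trigger, so I'll squeeze again higher and firmer to be sure it goes home.

```bash
python3 - <<'E'
from h import *
O=np.array([.5586,.392]);y=-.113;q=O+rot((.0045,0),y);a=1.4578
go(q,.28,a);print('hit',lin(q,.113,vel=.08,f=6),bot.get_tool_pos())
for n in(20,32,45):
    bot.move_gripper(0,n);bot.pause(.5);print(n,'w',bot.get_width()*88,bot.get_grasp_force(),np.round(bot.get_contact_force(),1))
bot.move_gripper(1.0);bot.pause(.6);lin(q,.28)
trayview(['hook_plate','corner_a','long_plate']);bot.pause(.5);print(bot.get_time())
E
```

```text
hit False [0.56325614 0.39165371 0.11339539]
20 w 38.09527104099053 19.549095598049462 [ 5.   1.1 -2.9]
32 w 37.87467475735557 31.35824427008629 [ 5.5  0.5 -2. ]
45 w 37.41099174444934 44.14787105284631 [ 5.6 -0.5 -1.4]
tray 19161 [0.6504 0.0077 0.1278] 0.0003
hook_plate 3703 tray-frame [-0.0175 -0.0421 -1.5559] 0.0302 [ 0.6383 -0.0363 -1.4281]
corner_a 2018 tray-frame [-0.0199  0.0591 -1.5885] 0.0298 [ 0.6231  0.0638 -1.4607]
long_plate 2237 tray-frame [ 0.0395 -0.0023  1.5723] 0.0508 [0.6898 0.0105 1.7001]
117.425
```

The width hardly changes between 20 and 45 N, so the trigger reached its hard stop. I'm handing the job in.

```bash
python3 -c "
from workcell import bot
print(bot.close_job())"
```

```text
the job is handed in; nothing more can be done
None
```

I handed the job in, but no verdict came back: the opener is in the basket, the three plates present (orange corner, blue hook, red long) lie flat in the tray ribs up, and the scanner trigger was squeezed to its stop and released.

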